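# Load the sprung leak-test clamp and set the test timer

### The arm

A 7-joint arm with a two-finger parallel gripper is mounted at the origin on the work surface. World frame = base frame: x ahead of the robot, y to its left, z up, the work surface at z = 0. Lengths are in m, angles in rad, forces in N, time in s.
With the tool pointing down it reaches from about 0.425 to 0.925 m from the base axis. Payload 6.8 kg.
Tool frame: the origin (TCP) lies midway between the tips of the shut fingers; the grasp point (between the pads) lies 19 mm behind it; z points along the fingers, y is the line along which they close (so a half turn about z gives the same grasp; the last joint's range is limited). The gripper opens to 85 mm and grips with 20 to 120 N. Pads are 22 mm wide; open, the fingers measure 114 mm over their backs; the gripper's body (76 mm by 85 mm) begins 54 mm behind the grasp point. The pads swing forward as they close: fully open they stand 13 mm farther back than shut.
Start: joints at [1.138, 0.477, 0.022, 1.555, -0.011, 1.109, -0.083], TCP at [0.215, -0.64, 0.231] pointing down, gripper open.
Joint ranges: [-2.96, 2.96], [-0.34, 2.1], [-1.41, 1.46], [0.24, 2.44], [-1.37, 4.51], [0.17, 1.92], [-2.96, 2.96]. Speed limits (rad/s): [2.39, 2.39, 3.14, 3.14, 3.14, 3.14, 3.14].

### API

Orientations are given as a unit quaternion [w, x, y, z].
In Python, from station import readout, imaging, hand_in gives the robot as it stands.
- The arm moves only by the tool drive_tool, never from a script. Its argument "series" is a list of rows, each a list of 5 numbers: the shift along the tool's x, y, z in cm, then the turn about the tool's z in degrees, then the closure, from -1 (fully open) to 1 (shut). A call has 1 to 8 rows; each row shifts and turns the commanded pose from where the row before left it, along the tool's axes as they then stand; what a row does not reach is not made up. A row lasts 1/10 s, in which the tool goes at most 50 mm and 8.59 degrees, less where a joint would pass 70% of its speed; a pose out of reach is approached as far as the arm can. A call with a gripper value outside its range is refused whole. The fingers move at their own pace and stop on an object; "squeeze" is the grip in N (left out, the last holds). Time passes only in rows, so rows that do not move let the fingers close. It gives the time, the measured TCP pose, the force, the opening and the grip force at its end, in the units of the state.
- readout.get_obs(): the state, without advancing time (a new reading comes with each control period).
- imaging.read_camera(name): name is "scene" or "top" or "wrist"; returns the picture (384x512x3 uint8, red, green, blue); there is no depth.
- imaging.camera_model(name): a dict with "vfov" (degrees; the focal length in pixels is half the picture's height over the tangent of half this angle, whatever the lens; pixels are square), "cx", "cy" (the principal point, pixels), "xyz" and "orientation" of the camera in the world. Camera axes: x right, y down, z forward; pixel columns grow to the right and rows downward; lengths in m; the calibration is good to about 2 mm. A picture is of the moment at which its call begins: read the wrist's pose just before it. camera_model takes no time and is no camera call; for the wrist camera it gives the pose at the moment of the call.
- hand_in(): hands the job in; it is judged then, once.
Trained networks look in the newest picture that a camera, given by its name, has taken for a name from the list of things; names that differ only in an ending like _2 or _b are one class to them, and where a whole thing is asked for, a point or a joint stands for the part that bears it (a point fixed in the world has none). Each returns a list of dicts, best first, with "conf" (0 to 1); they miss things now and then, are a little off and sometimes report something else, mostly with a low value. They report only what shows in the picture. A call takes as long as a camera call. They do not tell look-alikes from the thing itself.
- imaging.cut_out(thing, camera): "mask" (384x512 bool, what is visible of it) and "centre" ([column, row] in pixels, amid what is visible of it).
The state is a dict: "t": time; "q": joint angles; "joint_vel": joint speeds; "joint_torque": joint torques, N m; "eef_pos": TCP position; "tool_rot": TCP orientation; "contact_force": force on the tool from outside, world axes, zero at the start; "torque": the same for the moment, N m; "gripper_width": opening from 0.0 (shut) to 1.0 (fully open); "grasp_force": force on a finger pad.
Only numpy, scipy, OpenCV 4.12 (cv2) and the standard library are available. Lean on these libraries where they do the work, as an engineer would, in place of code of your own. Each camera call takes 0.05 s, during which the arm holds its last target. There are 200 camera calls.

### The job

Load the aluminium housing that has the round port on one end into the sprung clamp for its leak test: use it to press the spring-loaded carriage back, lower it flat onto the clamp's bed between the carriage and the low end stop, port against the carriage's rubber pad, square and centred, and let the spring clamp it. Then set the test timer by turning only its inner bar knob until its pointed end is in line with the tab on the outer ring around it; the ring must stay where it is. Leave the other things on the bench alone.

Things in the scene. Friction and masses are not known exactly. Their poses are not given: they have to be found in the camera images.
- housing: Housing to test: aluminium box 70 x 40 x 36 mm (x, y, z), 0.13 to 0.23 kg, thin dark seam, four screws on top; a round brass port stub (14 mm diameter, 6 mm long, centre 20 mm above the underside) sticks out of its +x end, 76 mm over all. Origin: centre of the 70 mm box's underside, x towards the port. Stands upright on the bench, x within 0.5 rad of world +y.
- port (a point): Centre of the outer end of the port stub: 41 mm along +x and 20 mm up from the housing's origin.
- clamp: Sprung clamp, fixed: steel base plate x -55 to +115, y -45 to +45, 12 mm thick (its top is the bed). Low end stop 14 mm high above the bed, 60 mm wide, x -47 to -35. Tall spring block x 91 to 107, 50 mm above the bed. Carriage between them; no side walls. Origin: plate's underside below the seat; x from stop to carriage, within 0.35 rad of world +y.
- seat (a point): Point on the bed where the centre of the housing's underside comes when it is clamped: 12 mm above the clamp's origin, axes as the clamp's.
- pad_face (a point): Middle of the carriage's rubber face, which looks to the end stop; moves with the carriage (aluminium block 60 mm wide, its top 50 mm above the bed; pad 52 mm wide, from 3.5 to 47.5 mm above the bed). At rest the face is at clamp x = 25, 60 mm from the end stop: 16 mm less than the housing's length with its port.
- carriage (a joint): Travel of the carriage in m: 0 at rest, grows to 0.030 as it is pressed back along clamp +x. A spring pushes it towards the end stop with 5 N at rest, 9 N at 0.016, 12.5 N at 0.030. It reads about 0.016 with the housing clamped.
- timer: The test timer, fixed to the bench: blue box 120 x 110 x 45 mm with a white front frame, on top of it a concentric ring and knob on one upright axis through the origin (centre of the underside). Its x axis is within 0.4 rad of world +x.
- bezel (a joint): Angle in rad of the outer grey ring (68 mm diameter, from 45 to 57 mm above the bench) whose one tab sticks out sideways to 43 mm from the axis: angle of the tab from the timer's x axis, counter-clockwise seen from above. Turns easily; must not turn.
- bezel_tab (a point): Outer end of the ring's tab, 43 mm from the axis, 55 mm above the bench.
- bezel_axis (a point): Centre of the ring's top face, 57 mm above the bench; x axis towards the tab, z up.
- knob (a joint): Angle in rad of the inner black bar knob: of its pointed end from the timer's x axis, counter-clockwise from above (range -1.2 to 2.4). It starts 0.5 to 1.45 rad counter-clockwise of the tab. Turns easily, stays where left, independent of the ring. In line with the tab when it equals the bezel angle.
- knob_point (a point): Pointed end of the bar knob, 24 mm from the axis, 73 mm above the bench.
- knob_axis (a point): On the knob's axis at mid-height, 73 mm above the bench; x towards the pointed end, z up. The bar is 14 mm thick (y), flat-sided from x = -19 to +17 mm, and stands from 57 (the ring's top face) to 89 mm above the bench.
- blank_housing: Bystander: shorter aluminium box 50 x 36 x 30 mm without a port. Origin: centre of the underside.
- parts_tray: Bystander: grey open tray 90 x 130 x 28 mm. Origin: centre of the underside.
- screwdriver: Bystander: screwdriver, 160 mm, lying.
- bottle: Bystander: white bottle, 52 mm diameter, 120 mm high. Origin: centre of the underside.
- seal_ring: Bystander: black rubber ring, 32 mm diameter, 6 mm thick, lying.
- tape_roll: Bystander: roll of clear tape, 84 mm diameter, 22 mm high, lying.
- stopper: Bystander: black rubber stopper, 32 mm diameter, 26 mm high.
- pen_cup: Bystander: grey cup, 70 mm diameter, 90 mm high.
Things that resemble listed ones, but are neither listed nor needed, are in the scene too. Leave any orange look-alike of the housing alone.

How it is judged:
By the outcome, as a careful person would: the job done as asked, in the order asked, and still so for the second after the job is handed in, with the robot touching nothing.
It also fails if it takes over 58 s, if anything falls off the work surface, if the arm or the gripper's body presses on something with over 40 N, if the wrist force passes 120 N, or if a joint passes its speed limit or range.

## Working session

There is one attempt and no reset: what is moved stays moved. The work goes in short steps, Python scripts to look and compute and a tool call to move; the robot and the scene stay as the last step left them, time stands still between calls to the robot, and variables do not carry over. Pictures are saved under pics/ and viewed, at most 10 in all, crops included, and the job is handed in when it is done.

Besides the shell and the picture viewer there is one more tool, called after ">>>" as a command line: name --pt "numbers of a row" for each row, then --argument value for the rest. drive_tool: Moves the arm, as the interface text tells. Its arguments: {"type":"object","properties":{"series":{"type":"array"},"squeeze":{"type":"number"}},"required":["series"]}

```bash
mkdir -p pics; ls
cat > h.py <<'E'
import numpy as np, cv2
from station import readout, imaging, hand_in
from scipy.spatial.transform import Rotation as R
def rot(q): return R.from_quat([q[1],q[2],q[3],q[0]]).as_matrix()
def cam(n):
    m=imaging.camera_model(n); f=192/np.tan(np.radians(m['vfov']/2))
    return m,f,rot(m['orientation']),np.array(m['xyz'])
def ray(n,px,z,c=None):
    m,f,Rm,p=c or cam(n); d=Rm@np.array([(px[0]-m['cx'])/f,(px[1]-m['cy'])/f,1]); return p+d*(z-p[2])/d[2]
def proj(n,P,c=None):
    m,f,Rm,p=c or cam(n); v=(np.atleast_2d(P)-p)@Rm; return np.c_[m['cx']+f*v[:,0]/v[:,2],m['cy']+f*v[:,1]/v[:,2]]
def shot(n,name,box=None,s=1):
    im=imaging.read_camera(n)
    o=im if box is None else im[box[1]:box[3],box[0]:box[2]]
    if s!=1:o=cv2.resize(o,None,fx=s,fy=s,interpolation=cv2.INTER_CUBIC)
    cv2.imwrite('pics/'+name,o[:,:,::-1]); return im
E
python3 - <<'E'
from h import *
for n in ['scene','top','wrist']:
    m=imaging.camera_model(n); print(n,m)
a=shot('top','top0.png',None,1.5); 
for t in ['housing','port','clamp','pad_face','timer','bezel_tab','knob_point','knob','bezel','blank_housing','bottle','parts_tray']:
    try:
        for r in imaging.cut_out(t,'top')[:3]:
            print(t,round(r['conf'],2),np.round(r['centre'],1),int(r['mask'].sum()),np.round(ray('top',r['centre'],0.03),3))
    except Exception as e: print(t,e)
print(readout.get_obs())
E
```

```text
pics
scene {'vfov': 51.055306960442635, 'cx': 257.1343563612759, 'cy': 186.46665361693434, 'xyz': array([ 1.03503936, -0.52836498,  0.71694235]), 'orientation': array([-0.36092007,  0.84876783,  0.35201561, -0.15942045])}
top {'vfov': 42.86248000904179, 'cx': 242.58441662143673, 'cy': 193.21671558270538, 'xyz': array([ 0.46539319, -0.05897685,  1.34820993]), 'orientation': array([-0.02209571,  0.71318004, -0.70004064,  0.02879435])}
wrist {'vfov': 71.09958179280673, 'cx': 256.15227046379283, 'cy': 190.4187593057795, 'xyz': array([ 0.287809  , -0.61569649,  0.37107292]), 'orientation': array([ 0.12209868,  0.80285184, -0.57683249, -0.08823333])}
housing 0.89 [245.9 209.7] 371 [ 0.516 -0.08   0.03 ]
housing 0.78 [185.7 238. ] 402 [0.437 0.08  0.03 ]
housing 0.74 [249.2 254.1] 370 [ 0.397 -0.091  0.03 ]
port 0.94 [248.  253.9] 386 [ 0.398 -0.088  0.03 ]
port 0.87 [187.  240.4] 404 [0.431 0.076 0.03 ]
port 0.57 [246.9 209.3] 342 [ 0.517 -0.083  0.03 ]
clamp 0.69 [146.9 187.9] 2046 [0.57  0.188 0.03 ]
pad_face 0.72 [150.4 189.6] 2114 [0.566 0.178 0.03 ]
pad_face 0.64 [140.6 188.9] 384 [0.
[... 793 characters left out ...]
y([ 1.13788961,  0.47697994,  0.02242599,  1.55537637, -0.01148593,
        1.10933814, -0.08305805]), 'joint_vel': array([ 0.0007468 , -0.00143733,  0.00029826, -0.00029192,  0.00059159,
       -0.00014366, -0.00065044]), 'joint_torque': array([-7.26345879e-04, -5.96081614e+01,  1.60542883e+00, -2.81457889e+01,
        1.23913848e-02,  1.48607214e-03,  1.91693351e-05]), 'eef_pos': array([ 0.21540327, -0.63972803,  0.23133187]), 'tool_rot': array([ 1.44148479e-05,  9.86841189e-01,  1.61692508e-01, -1.75594241e-06]), 'contact_force': array([ 0.18794013, -0.33500292,  0.21111853]), 'torque': array([-0.0151436 ,  0.04413494, -0.01353478]), 'grasp_force': 0.0, 'gripper_width': 1.000105843007444}
```

View pics/top0.png

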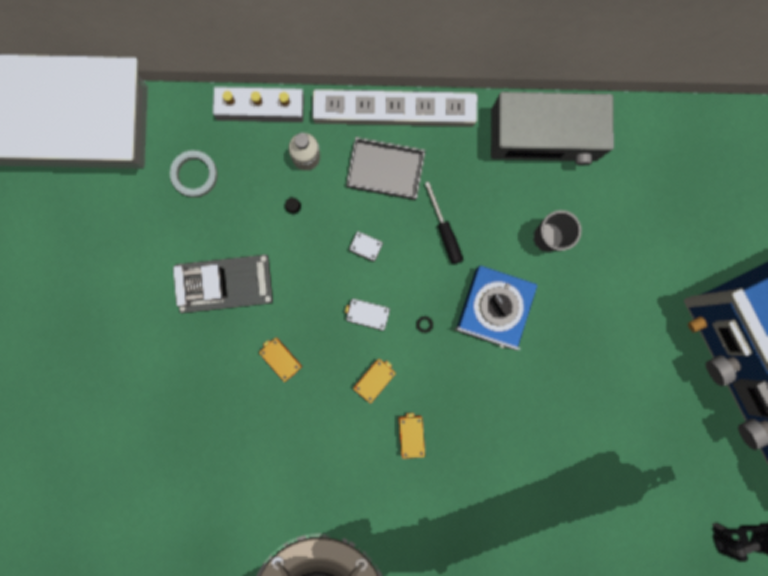

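The view shows one silver housing with a brass port at about (245,209), three orange look-alikes at (186,239), (249,254) and (274,291), and the silver, portless blank at (244,164). The silver housing at (245,209) fits the description. I'll confirm it in an enlarged crop, together with the clamp and the timer.

Run:
```python
from h import *
im=imaging.read_camera('top')
def c(b): return cv2.resize(im[b[1]:b[3],b[0]:b[2]],(390,290),interpolation=cv2.INTER_CUBIC)
A=c((215,185,275,230)); B=c((110,160,190,220)); C=c((296,170,368,224))
i2=imaging.read_camera('scene')
D=cv2.resize(i2,(390,290))
cv2.imwrite('pics/mos.png',np.vstack([np.hstack([A,B]),np.hstack([C,D])])[:,:,::-1])
# housing contour
for nm,z in [('housing',.036),('clamp',.04)]:
    r=imaging.cut_out(nm,'top') if nm!='housing' else None
hsv=cv2.cvtColor(im,cv2.COLOR_RGB2HSV)
m=((hsv[:,:,1]<60)&(hsv[:,:,2]>130)).astype(np.uint8)
b=np.zeros_like(m); b[190:228,222:268]=m[190:228,222:268]
cs,_=cv2.findContours(b,cv2.RETR_EXTERNAL,cv2.CHAIN_APPROX_NONE)
k=max(cs,key=cv2.contourArea); r=cv2.minAreaRect(k); print(r)
P=np.array([ray('top',p,.036) for p in cv2.boxPoints(r)]); print(np.round(P,4),P.mean(0))
```

```text
((245.26470947265625, 208.94119262695312), (26.678918838500977, 15.764815330505371), 14.03624439239502)
[[ 0.5054 -0.0389  0.036 ]
 [ 0.5467 -0.0484  0.036 ]
 [ 0.5306 -0.1182  0.036 ]
 [ 0.4893 -0.1086  0.036 ]] [ 0.51799087 -0.07851394  0.036     ]
```

View pics/mos.png

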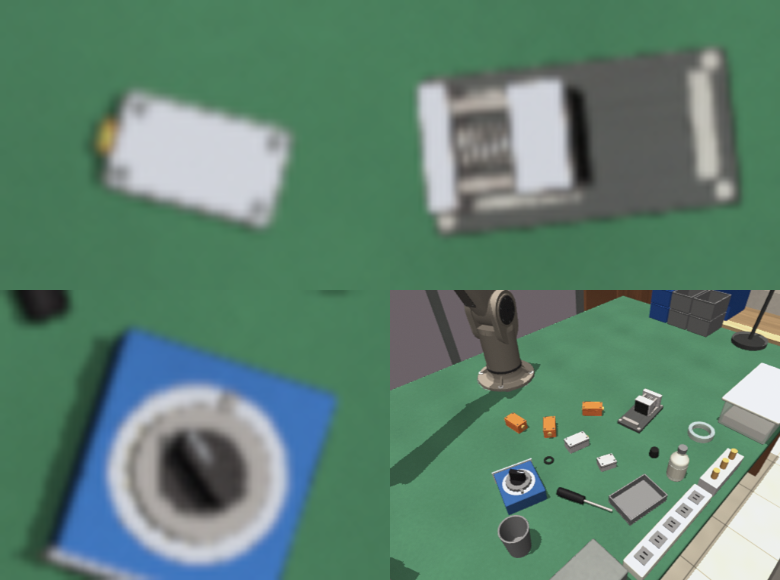

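The crop confirms it: the silver box at (245,209) has the brass port on its +y end, while the others are orange or have no port. In the same view the clamp has its spring block at the +y end. Setting out now.

>>> drive_tool --pt "0 0 0 -8.34 -1" --pt "0 0 0 -8.34 -1" --pt "0 0 0 -8.34 -1" --pt "0 0 0 -8.34 -1" --pt "0 0 0 -8.34 -1" --pt "0 0 0 -8.34 -1" --pt "0 0 0 -8.34 -1" --pt "0 0 0 0 -1"

```text
t: 1.6
eef_pos: [0.2152, -0.6398, 0.2313]
tool_rot: [0.0, 0.782, 0.623, 0.0]
contact_force: [-0.0, -0.9, 0.4]
gripper_width: 0.995
grasp_force: 0.0
```

>>> drive_tool --pt "4.5 1.2 0 0 -1" --pt "4.5 1.2 0 0 -1" --pt "4.5 1.2 0 0 -1" --pt "4.5 1.2 0 0 -1" --pt "4.5 1.2 0 0 -1" --pt "4.5 1.2 0 0 -1" --pt "4.5 1.2 0 0 -1" --pt "0 0 0 0 -1"

```text
t: 2.4
eef_pos: [0.3721, -0.3455, 0.2319]
tool_rot: [0.0, 0.781, 0.625, 0.001]
contact_force: [-0.1, -1.1, 1.0]
gripper_width: 1.001
grasp_force: 0.0
```

>>> drive_tool --pt "4.2 1.2 0 0 -1" --pt "4.2 1.2 0 0 -1" --pt "4.2 1.2 0 0 -1" --pt "4.2 1.2 0 0 -1" --pt "4.2 1.2 0 0 -1" --pt "4.2 1.2 0 0 -1" --pt "1 1 0 0 -1" --pt "0 0 0 0 -1"

```text
t: 3.2
eef_pos: [0.5087, -0.1133, 0.2315]
tool_rot: [0.0, 0.782, 0.623, 0.001]
contact_force: [-0.6, -1.1, -0.8]
gripper_width: 1.004
grasp_force: 0.0
```

Run:
```python
from h import *
o=readout.get_obs(); print(o['eef_pos'],o['tool_rot'])
c=cam('wrist'); print(c)
im=shot('wrist','w1.png',None,1.5); np.save('w1.npy',im)
for t in ['housing','port','clamp','pad_face','timer']:
    for r in imaging.cut_out(t,'wrist')[:3]:
        print(t,round(r['conf'],2),np.round(r['centre'],1),int(r['mask'].sum()),np.round(ray('wrist',r['centre'],0.03,c),3))
```

```text
[ 0.50866203 -0.1132812   0.23151592] [6.46216326e-05 7.82409063e-01 6.22764417e-01 7.30771977e-04]
({'vfov': 71.09958179280673, 'cx': 256.15227046379283, 'cy': 190.4187593057795, 'xyz': array([ 0.52597578, -0.03987285,  0.37235799]), 'orientation': array([ 0.14961193,  0.982269  , -0.11180273, -0.01624899])}, np.float64(268.6798849981916), array([[ 0.97447224, -0.21477862, -0.0653758 ],
       [-0.22450279, -0.93023284, -0.29028496],
       [ 0.00153229,  0.29755168, -0.95470448]]), array([ 0.52597578, -0.03987285,  0.37235799]))
housing 0.81 [154.9  24.9] 2788 [0.436 0.071 0.03 ]
housing 0.78 [173.1 166.2] 2063 [ 0.405 -0.088  0.03 ]
housing 0.76 [121.6 227.5] 1869 [ 0.308 -0.155  0.03 ]
port 0.78 [156.1  22.3] 2748 [0.438 0.073 0.03 ]
port 0.73 [173.3 167.2] 2002 [ 0.405 -0.089  0.03 ]
port 0.63 [124.1 230.7] 1858 [ 0.309 -0.16   0.03 ]
clamp 0.71 [350.5 108. ] 1459 [ 0.638 -0.067  0.03 ]
clamp 0.53 [300.3 286.9] 840 [ 0.533 -0.307  0.03 ]
timer 0.9 [297.6 286.5] 6103 [ 0.529 -0.305  0.03 ]
timer 0.43 [257.2 136.4] 1876 [ 0.52  -0.075  0.03 ]
timer 0.35 [408.8 359.3] 826 [ 0.684 -0.487  0.03 ]
```

View pics/w1.png

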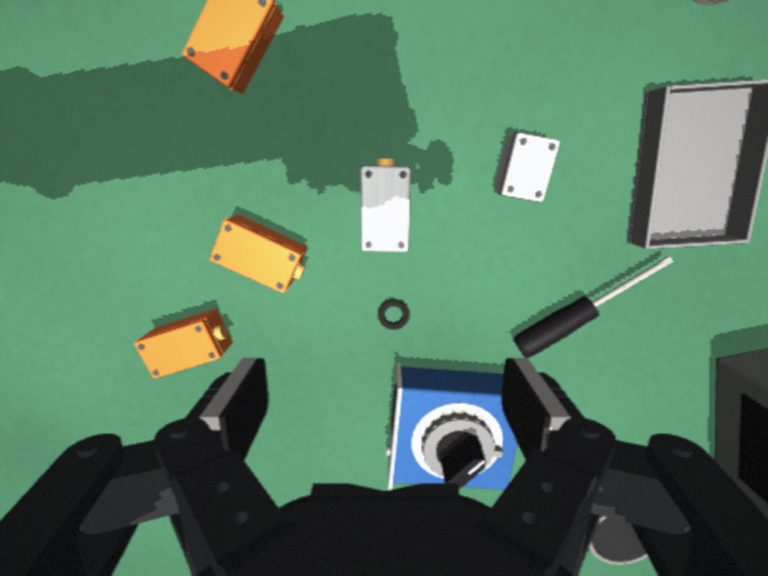

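The wrist view shows the silver housing upright at (257,139) px, nearly aligned with the tool. Its top corners in the enlarged picture are (362,167), (411,167), (409,251) and (362,251). The timer is at (300,285).

```bash
cat >> h.py <<'E'
def go(target,yaw):
    "shift (cm) in present tool axes then turn (deg) to reach target TCP with tool x at yaw(deg)"
    o=readout.get_obs(); M=rot(o['tool_rot']); y=np.degrees(np.arctan2(M[1,0],M[0,0]))
    d=(np.array(target)-o['eef_pos'])@M*100; tr=-((yaw-y+90)%180-90)
    a=np.radians(yaw); N=np.array([[np.cos(a),np.sin(a),0],[np.sin(a),-np.cos(a),0],[0,0,-1]])
    e=(np.array(target)-o['eef_pos'])@N*100
    print('tool yaw',round(y,2),'shift before turn',d.round(2),'turn',round(tr,2),'| shift after turn',e.round(2))
E
python3 - <<'E'
from h import *
im=np.load('w1.npy'); c=cam('wrist')
P=np.array([ray('wrist',np.array(p)/1.5,.036,c) for p in [(362,167),(411,167),(409,251),(362,251)]])
ctr=P.mean(0); d=(P[0]+P[1]-P[2]-P[3])/2; yaw=np.degrees(np.arctan2(d[1],d[0])); print(P.round(4),ctr,np.linalg.norm(d),yaw)
go([ctr[0],ctr[1],.003],yaw)
E
```

```text
[[ 0.5056 -0.0447  0.036 ]
 [ 0.5437 -0.0536  0.036 ]
 [ 0.5277 -0.1203  0.036 ]
 [ 0.4888 -0.1111  0.036 ]] [ 0.516462   -0.08243142  0.036     ] 0.06855676613639149 76.17818900512394
tool yaw 76.8 shift before turn [ 3.57  0.22 22.82] turn 0.62 | shift after turn [ 3.56  0.17 22.82]
```

>>> drive_tool --pt "3.6 0.2 2 0.6 -1" --pt "0 0 4.5 0 -1" --pt "0 0 4.5 0 -1" --pt "0 0 4.5 0 -1" --pt "0 0 4 0 -1" --pt "0 0 2.3 0 -1" --pt "0 0 1 0 -1" --pt "0 0 0 0 -1"

```text
t: 4.3
eef_pos: [0.5163, -0.0808, 0.0025]
tool_rot: [-0.001, 0.786, 0.618, -0.001]
contact_force: [0.2, -0.3, 0.6]
gripper_width: 0.998
grasp_force: 0.0
```

>>> drive_tool --pt "0 0 0 0 1" --pt "0 0 0 0 1" --pt "0 0 0 0 1" --pt "0 0 0 0 1" --pt "0 0 0 0 1" --pt "0 0 0 0 1" --pt "0 0 0 0 1" --squeeze 70

```text
t: 5.0
eef_pos: [0.5181, -0.0805, 0.0047]
tool_rot: [0.001, 0.786, 0.618, 0.001]
contact_force: [-1.2, -0.6, 6.6]
gripper_width: 0.46
grasp_force: 71.3
```

>>> drive_tool --pt "0 0 -2 0 1" --pt "0 0 -4.5 0 1" --pt "0 0 -4.5 0 1" --pt "3 0.6 -4 -5 1" --pt "3 1 -2 -5 1" --pt "3 1 0 -5 1" --pt "3 1 0 -5 1" --pt "0 0 0 0 1"

```text
t: 5.8
eef_pos: [0.5662, 0.0406, 0.1742]
tool_rot: [-0.0, 0.663, 0.748, 0.002]
contact_force: [-0.3, -0.4, -1.2]
gripper_width: 0.458
grasp_force: 70.8
```

Run:
```python
from h import *
o=readout.get_obs(); print(o['eef_pos'],o['gripper_width'],o['contact_force'])
c=cam('wrist'); im=shot('wrist','w2.png',None,1.5); np.save('w2.npy',im)
import pickle; pickle.dump(c,open('c2.pkl','wb'))
```

```text
[0.56617324 0.04064754 0.1742378 ] 0.45756266578684746 [-0.26655477 -0.3918528  -1.21295837]
```

View pics/w2.png

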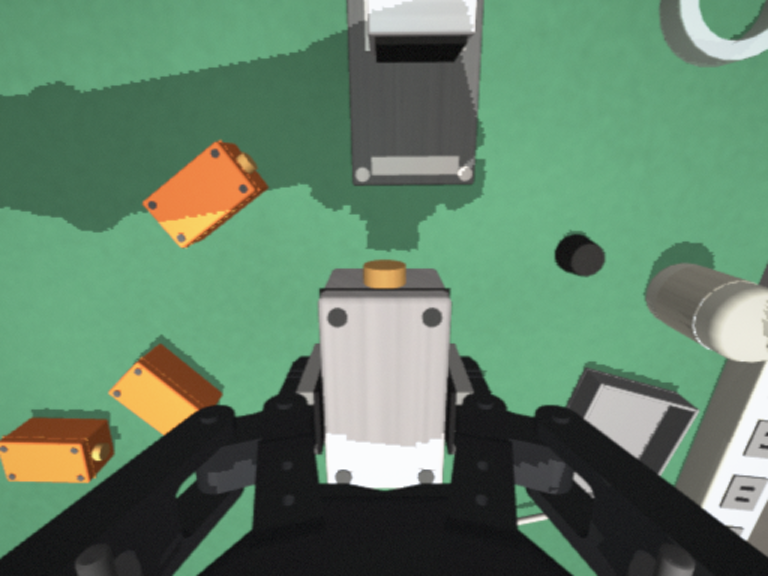

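The view shows the clamp ahead, with its end stop at about (277,110) px and its plate's near corners at (235,123) and (316,122). The housing is held square, with its port at about (257,182). Next I fit the clamp pose and the held-housing pose.

```bash
cat >> h.py <<'E'
from scipy.optimize import least_squares
def fit(obj,px,c,z0,p0,fz=False):
    obj=np.array(obj)/1000; px=np.array(px)
    def f(p):
        a=p[2]; Rz=np.array([[np.cos(a),-np.sin(a),0],[np.sin(a),np.cos(a),0],[0,0,1]])
        return (proj(None,obj@Rz.T+[p[0],p[1],p[3] if fz else z0],c)-px).ravel()
    s=least_squares(f,list(p0)+([z0] if fz else [])); return s.x,f(s.x).reshape(-1,2)
E
python3 - <<'E'
from h import *; import pickle
c=pickle.load(open('c2.pkl','rb')); im=np.load('w2.npy')
p,r=fit([(-55,45,12),(-55,-45,12),(-47,30,26),(-47,-30,26),(-35,30,26),(-35,-30,26)],np.array([(352,185),(474,183),(371,176),(460,175),(371,157),(459,155)])/1.5,c,0,(.57,.18,1.67))
print('clamp',p[:2].round(4),np.degrees(p[2]),r.round(1))
print('carriage/pad edge',proj(None,[[0,0,0]],c))
a=p[2];Rz=np.array([[np.cos(a),-np.sin(a),0],[np.sin(a),np.cos(a),0],[0,0,1]])
for q in [(25,0,59.5),(25,26,59.5),(28,0,62),(28,30,62),(115,45,12)]: print(q,(proj(None,Rz@np.array(q)/1000+[p[0],p[1],0],c)*1.5).round(0))
z=readout.get_obs()['eef_pos'][2]
for fz in (False,True):
    h,r=fit([(35,20,36),(35,-20,36),(-35,20,36),(-35,-20,36)],np.array([(320,294),(449,294),(328,489),(444,487)])/1.5,c,z-.004,(.566,.04,1.67),fz)
    print('housing',h.round(4),np.degrees(h[2]),r.round(1).tolist())
    a=h[2];Rz=np.array([[np.cos(a),-np.sin(a),0],[np.sin(a),np.cos(a),0],[0,0,1]])
    zz=h[3] if fz else z-.004
    for q in [(41,7,20),(41,-7,20),(41,0,27),(41,0,13),(35,20,0),(35,-20,0),(28,14,36)]: print(q,(proj(None,Rz@np.array(q)/1000+[h[0],h[1],zz],c)*1.5).round(0))
o=readout.get_obs();M=rot(o['tool_rot']);print('tool yaw',np.degrees(np.arctan2(M[1,0],M[0,0])))
A=cv2.resize(im[0:140,210:340],(520,560),interpolation=cv2.INTER_CUBIC);B=cv2.resize(im[165:335,200:312],(280,425),interpolation=cv2.INTER_CUBIC)
o=np.zeros((560,800,3),np.uint8);o[:,:520]=A;o[:425,520:]=B;cv2.imwrite('pics/cr.png',o[:,:,::-1])
E
```

```text
clamp [0.5739 0.1555] 97.76581339330555 [[-0.1  0.7]
 [ 0.7  0.7]
 [ 0.4 -0.6]
 [-1.1 -0.9]
 [ 0.1 -0.1]
 [-0.   0.3]]
carriage/pad edge [[-230.43812382  149.97185516]]
(25, 0, 59.5) [[420.  43.]]
(25, 26, 59.5) [[374.  44.]]
(28, 0, 62) [[421.  36.]]
(28, 30, 62) [[367.  36.]]
(115, 45, 12) [[ 341. -102.]]
housing [0.5663 0.0445 1.6979] 97.28194998635561 [[-3.5, -0.3], [3.6, -1.0], [-0.8, 0.9], [0.8, 1.6]]
(41, 7, 20) [[362. 260.]]
(41, -7, 20) [[406. 259.]]
(41, 0, 27) [[384. 265.]]
(41, 0, 13) [[384. 255.]]
(35, 20, 0) [[330. 263.]]
(35, -20, 0) [[438. 262.]]
(28, 14, 36) [[337. 316.]]
housing [0.5665 0.0429 1.6979 0.1665] 97.28195217028426 [[-2.2, 1.1], [2.2, 0.4], [0.1, -1.2], [-0.2, -0.5]]
(41, 7, 20) [[363. 262.]]
(41, -7, 20) [[406. 262.]]
(41, 0, 27) [[384. 268.]]
(41, 0, 13) [[384. 257.]]
(35, 20, 0) [[332. 265.]]
(35, -20, 0) [[437. 265.]]
(28, 14, 36) [[338. 318.]]
tool yaw 96.62877210703489
```

View pics/cr.png

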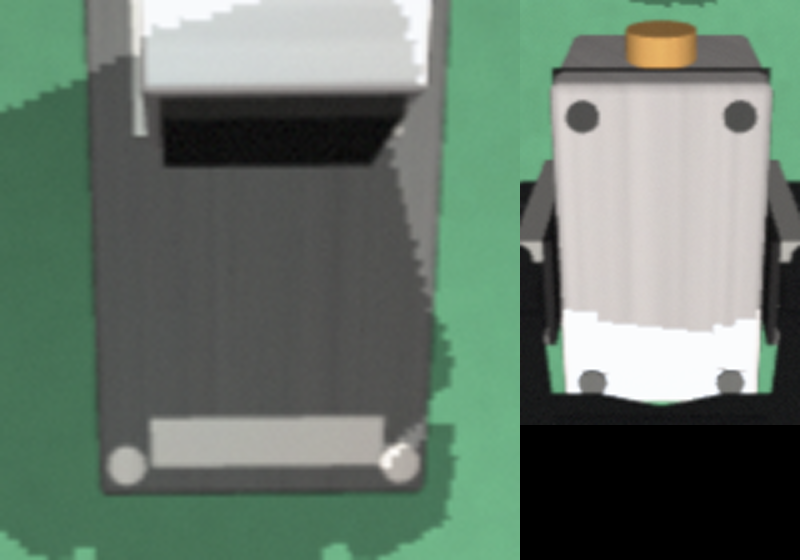

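>>> drive_tool --pt "0 1.1 2.5 -0.5 1" --pt "0 1.15 3.5 0 1" --pt "0 0 3 0 1" --pt "0 0 2 0 1" --pt "0 0 0 0 1"

```text
t: 6.35
eef_pos: [0.5851, 0.0356, 0.0601]
tool_rot: [-0.002, 0.664, 0.748, -0.003]
contact_force: [0.0, -1.4, -0.9]
gripper_width: 0.456
grasp_force: 70.8
```

Run:
```python
from h import *
o=readout.get_obs(); print(o['eef_pos'],o['contact_force'])
import pickle
c=cam('wrist'); im=imaging.read_camera('wrist'); np.save('w3.npy',im); pickle.dump(c,open('c3.pkl','wb'))
A=cv2.resize(im[0:380,160:350],(400,800),interpolation=cv2.INTER_CUBIC)[:600]
B=cv2.resize(im[0:150,180:340],(400,375),interpolation=cv2.INTER_CUBIC)
O=np.zeros((600,800,3),np.uint8);O[:,:400]=A;O[:375,400:]=B
cv2.imwrite('pics/w3.png',O[:,:,::-1])
```

```text
[0.58508682 0.03564083 0.06012128] [ 0.00935592 -1.41143084 -0.94642357]
```

View pics/w3.png

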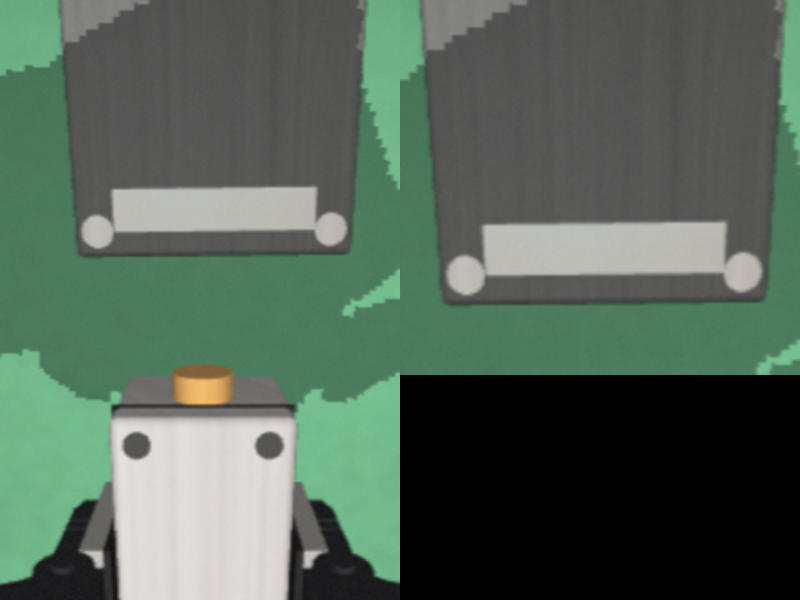

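The stop's corners are at about (213,90), (310,89), (311,109) and (214,110) px, and the port is at column 256.7. So the housing is about 2° or less off square and nearly centred. Computing the remaining correction.

Run:
```python
from h import *; import pickle
c=pickle.load(open('c3.pkl','rb'))
p,r=fit([(-55,45,12),(-55,-45,12),(-47,30,26),(-47,-30,26),(-35,30,26),(-35,-30,26)],[(198,120.8),(326.4,119.6),(214.4,110.4),(310.8,108.8),(213.2,90),(310.4,88.8)],c,0,(.57,.18,1.67))
print('clamp',p.round(4),np.degrees(p[2]),r.round(1).tolist())
S=lambda x,y:((x/(400/190)+160),y/(800/380))
h,r=fit([(41,7,20),(41,-7,20),(35,20,36),(35,-20,36)],[S(174,370),S(233,370),S(113,413),S(295,413)],c,.0601-.005,(.585,.04,1.7))
print('housing',h.round(4),np.degrees(h[2]),r.round(1).tolist())
a=p[2];d=h[:2]-p[:2];print('housing in clamp',np.array([[np.cos(a),np.sin(a)],[-np.sin(a),np.cos(a)]])@d)
o=readout.get_obs();M=rot(o['tool_rot']);print('tool yaw',np.degrees(np.arctan2(M[1,0],M[0,0])),o['eef_pos'],'TCP in clamp',np.array([[np.cos(a),np.sin(a)],[-np.sin(a),np.cos(a)]])@(o['eef_pos'][:2]-p[:2]))
```

```text
clamp [0.5742 0.1558 1.7015] 97.48646413878885 [[-1.9, 1.4], [1.7, 0.9], [-0.3, -0.4], [-0.3, -0.1], [-0.2, -0.5], [1.0, -0.7]]
housing [0.5857 0.0387 1.6923] 96.96352226658752 [[-0.4, -1.0], [0.7, -1.0], [-3.3, 1.2], [3.0, 1.1]]
housing in clamp [-0.11756485  0.00389453]
tool yaw 96.80012180039076 [0.58650492 0.03621885 0.06204995] TCP in clamp [-0.12016143  0.00338778]
```

>>> drive_tool --pt "0 0 0 -0.8 1" --pt "0 0 0 0 1" --pt "0 0 0 0 1"

```text
t: 6.7
eef_pos: [0.5886, 0.0374, 0.0644]
tool_rot: [0.001, 0.658, 0.753, 0.001]
contact_force: [-0.1, 0.5, -0.5]
gripper_width: 0.458
grasp_force: 70.8
```

```bash
cat > tc.py <<'E'
from h import *
C=np.array([.5741,.1557]); a=np.radians(97.6)
W=np.array([[np.cos(a),np.sin(a)],[-np.sin(a),np.cos(a)]])
o=readout.get_obs();M=rot(o['tool_rot']);print('t',o['t'],'tool yaw',np.degrees(np.arctan2(M[1,0],M[0,0])).round(2),'tilt',M[:2,2].round(4),o['eef_pos'].round(4),'TCP in clamp',(W@(o['eef_pos'][:2]-C)).round(4),'F clamp',(W@o['contact_force'][:2]).round(1),o['contact_force'][2].round(1))
E
python3 tc.py
```

```text
t 6.7 tool yaw 97.66 tilt [ 0.0022 -0.0001] [0.5886 0.0374 0.0644] TCP in clamp [-0.1191  0.0013] F clamp [ 0.5 -0. ] -0.5
```

>>> drive_tool --pt "0 0.05 1.4 0 1" --pt "2.5 0 1.3 0 1" --pt "3 0 0 0 1" --pt "2.5 0 0 0 1" --pt "0.5 0 0 0 1" --pt "0.5 0 0 0 1" --pt "0.5 0 0 0 1" --pt "0 0 0 0 1" --squeeze 90

```text
t: 7.5
eef_pos: [0.5757, 0.1315, 0.0359]
tool_rot: [0.0, 0.658, 0.753, -0.0]
contact_force: [-0.4, 0.8, -1.4]
gripper_width: 0.452
grasp_force: 93.7
```

```bash
python3 tc.py
```

```text
t 7.5 tool yaw 97.65 tilt [ 0.     -0.0002] [0.5757 0.1315 0.0359] TCP in clamp [-0.0242  0.0016] F clamp [0.8 0.3] -1.4
```

>>> drive_tool --pt "0.4 0.08 0 0 1" --pt "0.4 0 0 0 1" --pt "0.4 0 0 0 1" --pt "0.4 0 0 0 1" --pt "0.4 0 0 0 1" --pt "0 0 0 0 1"

```text
t: 8.1
eef_pos: [0.5743, 0.149, 0.036]
tool_rot: [0.001, 0.659, 0.752, -0.001]
contact_force: [0.9, -8.2, 1.0]
gripper_width: 0.449
grasp_force: 94.2
```

```bash
python3 tc.py
```

```text
t 8.1 tool yaw 97.57 tilt [ 0.0002 -0.0038] [0.5743 0.149  0.036 ] TCP in clamp [-0.0067  0.0007] F clamp [-8.2  0.2] 1.0
```

>>> drive_tool --pt "0.35 0 0 0 1" --pt "0.35 0 0 0 1" --pt "0 0 0 0 1" --pt "0 0 0 0 1"

```text
t: 8.5
eef_pos: [0.5736, 0.1547, 0.0361]
tool_rot: [0.002, 0.659, 0.752, -0.002]
contact_force: [0.5, -8.5, 2.6]
gripper_width: 0.45
grasp_force: 94.4
```

```bash
python3 tc.py
python3 - <<'E'
from h import *
shot('scene','s1.png',(300,60,412,144),6)
E
```

```text
t 8.5 tool yaw 97.51 tilt [ 0.0001 -0.005 ] [0.5736 0.1547 0.0361] TCP in clamp [-0.001   0.0006] F clamp [-8.5  0.6] 2.6
```

View pics/s1.png

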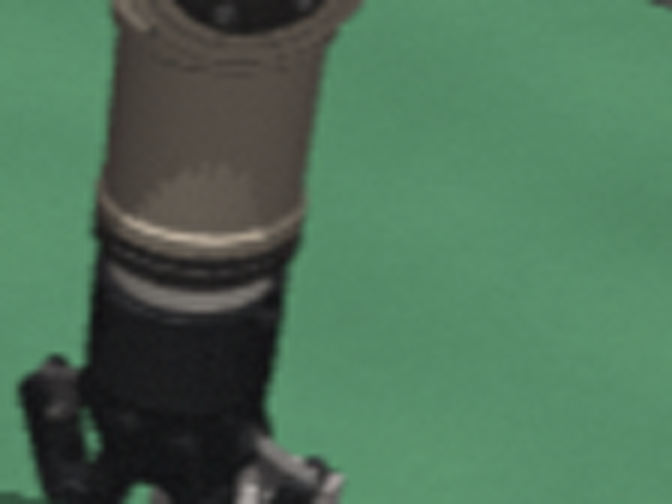

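The crop missed the clamp and shows only the wrist. I'll press a little further and look at the right place.

>>> drive_tool --pt "0.3 0 0 0 1" --pt "0 0 0 0 1" --pt "0 0 0 0 1"

```text
t: 8.85
eef_pos: [0.5732, 0.1573, 0.0361]
tool_rot: [0.002, 0.659, 0.752, -0.002]
contact_force: [1.9, -9.3, 2.4]
gripper_width: 0.456
grasp_force: 94.5
```

```bash
python3 tc.py
python3 - <<'E'
from h import *
shot('scene','s2.png',(270,110,400,205),6)
E
```

```text
t 8.85 tool yaw 97.5 tilt [ 0.0001 -0.0055] [0.5732 0.1573 0.0361] TCP in clamp [0.0017 0.0007] F clamp [-9.4 -0.6] 2.4
```

View pics/s2.png

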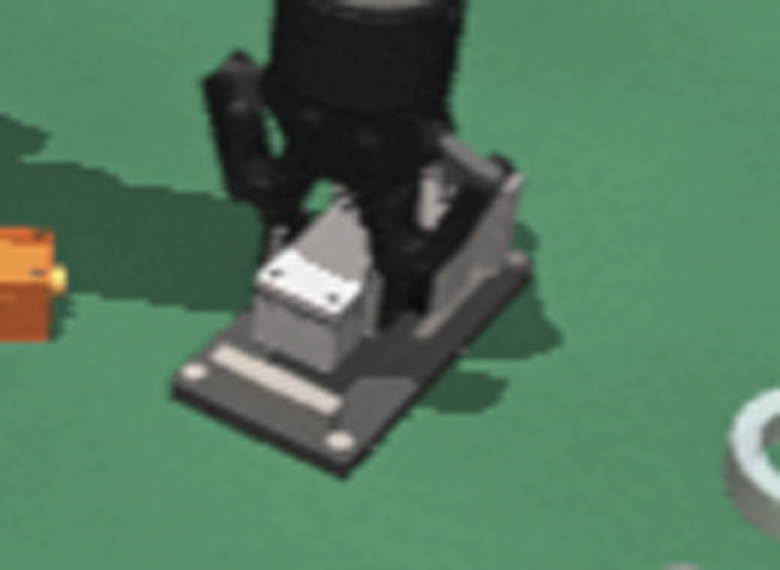

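The housing is above the bed, just inside the stop. Checking its rear bottom edge, at (253,338) and (333,371) in the crop, against the stop.

```bash
cat >> tc.py <<'E'
def cl(x,y,z,s=6,ox=270,oy=110):
    P=ray('scene',(x/s+ox,y/s+oy),z); return (W@(P[:2]-C)*1000).round(1)
if __name__=='__main__':
    pass
E
python3 - <<'E'
from tc import *
for z in(.029,.031,.033): print('rear bottom',z,cl(253,338,z),cl(333,371,z))
print('rear top',cl(255,285,.067),cl(350,312,.067))
print('stop in/out',cl(226,347,.026),cl(343,400,.026),cl(212,357,.026),cl(333,412,.026))
print('plate corner',cl(172,382,.012),cl(343,470,.012))
E
```

```text
t 8.9 tool yaw 97.49 tilt [ 0.0001 -0.0055] [0.5732 0.1573 0.0361] TCP in clamp [0.0017 0.0007] F clamp [-10.   -0.3] 2.9
rear bottom 0.029 [-27.5  18.8] [-25.4 -20.2]
rear bottom 0.031 [-29.6  17.7] [-27.5 -21.2]
rear bottom 0.033 [-31.6  16.6] [-29.6 -22.2]
rear top [-37.2  15.2] [-28.6 -25.8]
stop in/out [-36.5  26.7] [-35.9 -31.7] [-45.7  27.9] [-44.9 -32.2]
plate corner [-56.2  40.9] [-59.6 -47.4]
```

>>> drive_tool --pt "0 0 0.5 0 1" --pt "0 0 0.5 0 1" --pt "0 0 0.5 0 1" --pt "0 0 0.2 0 1" --pt "0 0 0 0 1" --pt "0 0 0 0 1"

```text
t: 9.5
eef_pos: [0.5735, 0.1571, 0.0189]
tool_rot: [0.002, 0.66, 0.752, -0.002]
contact_force: [2.3, -9.2, 0.2]
gripper_width: 0.456
grasp_force: 94.5
```

```bash
python3 tc.py
```

```text
t 9.5 tool yaw 97.47 tilt [ 0.0004 -0.0054] [0.5735 0.1571 0.0189] TCP in clamp [0.0015 0.0004] F clamp [-9.4 -1. ] 0.2
```

>>> drive_tool --pt "0 0 0.15 0 1" --pt "0 0 0.1 0 1" --pt "0 0 0 0 1" --pt "0 0 0 0 1"

```text
t: 9.9
eef_pos: [0.5736, 0.1571, 0.0169]
tool_rot: [0.002, 0.659, 0.752, -0.002]
contact_force: [0.7, -10.3, 5.1]
gripper_width: 0.453
grasp_force: 95.0
```

```bash
python3 tc.py
```

```text
t 9.9 tool yaw 97.48 tilt [ 0.0007 -0.0056] [0.5736 0.1571 0.0169] TCP in clamp [0.0015 0.0003] F clamp [-10.3   0.7] 5.1
```

>>> drive_tool --pt "-0.2 0 0 0 1" --pt "-0.15 0 0 0 1" --pt "-0.1 0 0 0 1" --pt "0 0 0 0 1" --pt "0 0 0 0 1"

```text
t: 10.4
eef_pos: [0.5741, 0.154, 0.0169]
tool_rot: [0.002, 0.659, 0.752, -0.001]
contact_force: [0.4, -7.0, 3.6]
gripper_width: 0.451
grasp_force: 94.7
```

```bash
python3 tc.py
```

```text
t 10.4 tool yaw 97.52 tilt [ 0.001  -0.0038] [0.5741 0.154  0.0169] TCP in clamp [-0.0017  0.0002] F clamp [-7.   0.5] 3.6
```

>>> drive_tool --pt "-0.15 0 0 0 1" --pt "-0.15 0 0 0 1" --pt "0 0 0 0 1" --pt "0 0 0 0 1"

```text
t: 10.8
eef_pos: [0.5741, 0.154, 0.0169]
tool_rot: [0.0, 0.658, 0.753, 0.0]
contact_force: [1.3, -2.9, 3.3]
gripper_width: 0.449
grasp_force: 94.4
```

```bash
python3 tc.py
```

```text
t 10.8 tool yaw 97.65 tilt [ 0.0012 -0.    ] [0.5741 0.154  0.0169] TCP in clamp [-0.0017  0.0002] F clamp [-3.1 -0.9] 3.3
```

>>> drive_tool --pt "0 0 0 0 -0.5" --pt "0 0 0 0 -0.5" --pt "0 0 0 0 -0.5" --pt "0 0 0 0 -0.5"

```text
t: 11.2
eef_pos: [0.573, 0.1547, 0.0164]
tool_rot: [-0.0, 0.658, 0.753, -0.0]
contact_force: [-0.2, 0.1, -0.2]
gripper_width: 0.752
grasp_force: 0.0
```

>>> drive_tool --pt "0 0 -2 0 -0.5" --pt "0 0 -3 0 -0.5" --pt "0 0 -4.5 0 -0.5" --pt "-2 0 -3 0 -0.5" --pt "-4 0 0 0 -0.5" --pt "0 0 0 0 -0.5" --pt "0 0 0 0 -0.5"

```text
t: 11.9
eef_pos: [0.5813, 0.0934, 0.1414]
tool_rot: [0.0, 0.659, 0.752, -0.0]
contact_force: [0.4, 0.6, 0.2]
gripper_width: 0.75
grasp_force: 0.0
```

```bash
python3 tc.py
python3 - <<'E'
from h import *; import pickle
c=cam('wrist'); im=imaging.read_camera('wrist'); np.save('w4.npy',im); pickle.dump(c,open('c4.pkl','wb'))
i2=imaging.read_camera('scene')
A=cv2.resize(im[20:320,150:350],(400,600),interpolation=cv2.INTER_CUBIC)
B=cv2.resize(i2[110:205,270:400],(400,292),interpolation=cv2.INTER_CUBIC)
O=np.zeros((600,800,3),np.uint8);O[:,:400]=A;O[:292,400:]=B
cv2.imwrite('pics/w4.png',O[:,:,::-1])
E
```

```text
t 11.9 tool yaw 97.55 tilt [-0.0003 -0.0004] [0.5813 0.0934 0.1414] TCP in clamp [-0.0627  0.0011] F clamp [ 0.5 -0.4] 0.2
```

View pics/w4.png

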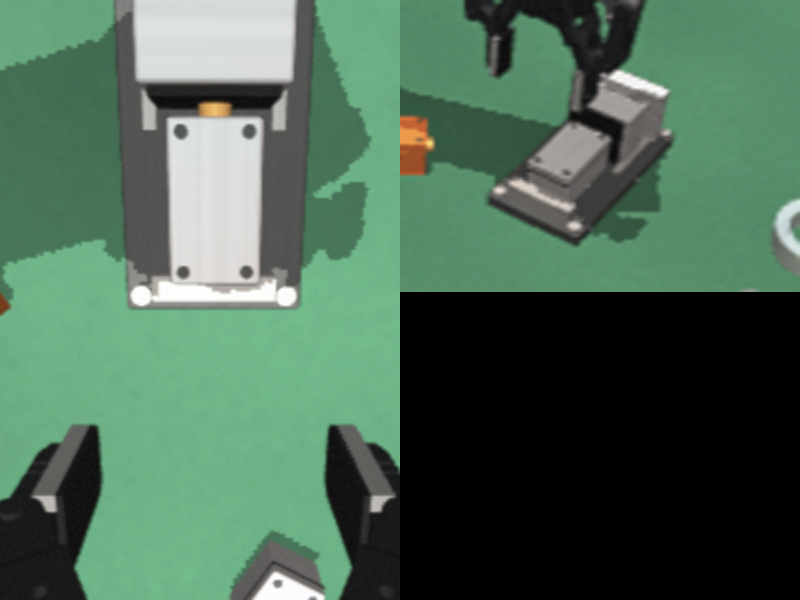

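The last view shows the housing flat on the bed and square. It is centred against the stop (housing mid 215, stop mid 216, carriage mid 214.5 px), with the port on the pad. On to the timer.

>>> drive_tool --pt "-2.5 -0.6 -3 0 -0.5" --pt "-4.4 -1.4 -3 0 -0.5" --pt "-4.7 -1.4 0 0 -0.5" --pt "-4.7 -1.4 0 0 -0.5" --pt "-4.7 -1.4 0 0 -0.5" --pt "-4.7 -1.4 0 0 -0.5" --pt "-4.7 -1.4 0 0 -0.5" --pt "-4.7 -1.4 0 0 -0.5"

```text
t: 12.8
eef_pos: [0.526, -0.263, 0.1985]
tool_rot: [-0.0, 0.657, 0.754, 0.0]
contact_force: [0.6, 0.2, -0.2]
gripper_width: 0.75
grasp_force: 0.0
```

>>> drive_tool --pt "-4.2 -1.4 0 0 -0.5" --pt "-2 -0.8 0 0 -0.5" --pt "0 0 0 8.25 -0.5" --pt "0 0 0 8.25 -0.5" --pt "0 0 0 8.25 -0.5" --pt "0 0 0 8.25 -0.5" --pt "0 0 0 8.25 -0.5" --pt "0 0 0 8.25 -0.5"

```text
t: 13.6
eef_pos: [0.5133, -0.3253, 0.1982]
tool_rot: [-0.001, 0.914, 0.407, 0.0]
contact_force: [0.4, -1.4, -0.5]
gripper_width: 0.752
grasp_force: 0.0
```

>>> drive_tool --pt "0 0 0 0 -0.5" --pt "0 0 0 0 -0.5"

```text
t: 13.8
eef_pos: [0.5131, -0.326, 0.1984]
tool_rot: [-0.0, 0.912, 0.411, -0.0]
contact_force: [0.2, -0.7, -0.7]
gripper_width: 0.748
grasp_force: 0.0
```

Run:
```python
from h import *; import pickle
o=readout.get_obs(); print(o['eef_pos'],o['q'].round(2))
c=cam('wrist'); im=imaging.read_camera('wrist'); np.save('w5.npy',im); pickle.dump(c,open('c5.pkl','wb'))
for t in ['timer','bezel','knob','bezel_tab','knob_point','knob_axis']:
    for r in imaging.cut_out(t,'wrist')[:2]:
        print(t,round(r['conf'],2),np.round(r['centre'],1),int(r['mask'].sum()),np.round(ray('wrist',r['centre'],0.057,c),3))
```

```text
[ 0.51306732 -0.32595331  0.19840251] [ 0.71  0.42 -0.32  1.74  0.15  1.01 -0.39]
timer 0.58 [261.1 151. ] 11043 [ 0.538 -0.307  0.057]
bezel 0.78 [260.1 131.9] 1800 [ 0.55  -0.291  0.057]
bezel 0.56 [430.9 140.6] 5940 [ 0.678 -0.415  0.057]
knob 0.89 [262.3 155.7] 1423 [ 0.536 -0.311  0.057]
bezel_tab 0.87 [269.1 136.4] 1885 [ 0.554 -0.301  0.057]
knob_point 0.84 [263.7 154.1] 1362 [ 0.538 -0.311  0.057]
knob_axis 0.95 [264.  154.4] 1434 [ 0.538 -0.311  0.057]
```

Run:
```python
import cv2,numpy as np
im=np.load('w5.npy'); a=cv2.resize(im[80:230,185:345],(800,750),interpolation=cv2.INTER_CUBIC)[0:600]
cv2.imwrite('pics/w5.png',a[:,:,::-1])
```

```text
(no output)
```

View pics/w5.png

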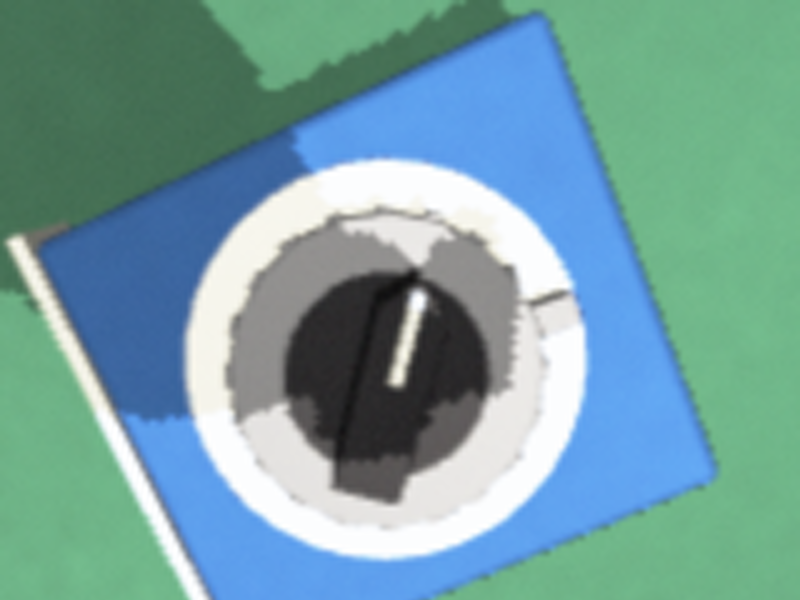

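The close-up shows the ring centred at about (262.5,153.5) px with its tab pointing right, outer end at about (300,142). The knob's white line runs from (264.4,157) to (268.6,138.6), pointing up.

Run:
```python
from h import *; import pickle
c=pickle.load(open('c5.pkl','rb')); S=lambda x,y:(x/5+185,y/5+80)
r=lambda x,y,z: ray(None,S(x,y),z,c)
an=lambda d:np.degrees(np.arctan2(d[1],d[0])).round(1)
A=r(387.5,367.5,.057); A2=r(386,359,.0455); print('axis ring',A.round(4),'disc',A2.round(4))
L0=r(397,385,.089);L1=r(418,293,.089); print('line',L0.round(4),L1.round(4),'ang',an(L1-L0),np.linalg.norm(L1-L0))
d=L1-L0;d/=np.linalg.norm(d)
for X in(A,A2): v=X[:2]-L0[:2]; print('axis along/off line',v@d[:2],d[0]*v[1]-d[1]*v[0],'tip ang',an(L1-X))
for X in(A,A2):
    for p in[(575,310),(551,301+0),(562,317)]: t=r(*p,.056); print('tab',an(t-X),np.linalg.norm((t-X)[:2]))
# tab edges directions
print('edges',an(r(572,292,.057)-r(530,301,.057)),an(r(578,328,.057)-r(545,335,.057)))
e=r(15,238,.045)-r(200,600,.045);print('front edge dir',an(e), 'right edge',an(r(548,15,.045)-r(715,478,.045)))
go([A[0],A[1],.13],an(d))
```

```text
axis ring [ 0.5377 -0.3096  0.057 ] disc [ 0.5376 -0.3096  0.0455]
line [ 0.5398 -0.3087  0.089 ] [ 0.5539 -0.2984  0.089 ] ang 36.3 0.0174708764878492
axis along/off line -0.002235992142424695 0.0005796554946908346 tip ang 34.6
axis along/off line -0.002304855611478049 0.0006327892393948564 tip ang 34.4
tab -24.6 0.04091244935342546
tab -19.5 0.0367221075768107
tab -25.5 0.03795759658211587
tab -24.5 0.04099242596390992
tab -19.4 0.03680480690170354
tab -25.4 0.038037006661323335
edges -29.4 -29.4
front edge dir 72.6 right edge 71.8
tool yaw 48.22 shift before turn [3.   0.7  6.87] turn 11.92 | shift after turn [3.08 0.06 6.87]
```

Run:
```python
from h import *; import pickle
c=pickle.load(open('c5.pkl','rb')); im=np.load('w5.npy').astype(np.float32)
A=np.array([.5377,-.3096])
for z in(.057,):
  for rr in(.037,.039,.041):
    an=np.radians(np.arange(-44,0,2)); P=np.c_[A[0]+rr*np.cos(an),A[1]+rr*np.sin(an),np.full(len(an),z)]
    q=proj(None,P,c).astype(np.float32); v=cv2.remap(im,q[:,0].reshape(1,-1),q[:,1].reshape(1,-1),cv2.INTER_LINEAR)[0]
    print(rr,[(int(round(np.degrees(a))),int(x.mean())) for a,x in zip(an,v)])
```

```text
0.037 [(-44, 253), (-42, 253), (-40, 253), (-38, 253), (-36, 253), (-34, 253), (-32, 253), (-30, 250), (-28, 235), (-26, 231), (-24, 231), (-22, 230), (-20, 220), (-18, 151), (-16, 167), (-14, 245), (-12, 253), (-10, 253), (-8, 253), (-6, 253), (-4, 253), (-2, 253)]
0.039 [(-44, 252), (-42, 253), (-40, 253), (-38, 253), (-36, 253), (-34, 253), (-32, 253), (-30, 252), (-28, 241), (-26, 233), (-24, 230), (-22, 230), (-20, 218), (-18, 155), (-16, 202), (-14, 248), (-12, 252), (-10, 253), (-8, 252), (-6, 253), (-4, 253), (-2, 252)]
0.041 [(-44, 222), (-42, 225), (-40, 223), (-38, 222), (-36, 222), (-34, 223), (-32, 230), (-30, 237), (-28, 217), (-26, 196), (-24, 194), (-22, 194), (-20, 181), (-18, 189), (-16, 229), (-14, 232), (-12, 238), (-10, 228), (-8, 238), (-6, 238), (-4, 240), (-2, 236)]
```

>>> drive_tool --pt "0 0 0 6 -0.2" --pt "0 0 0 6 -0.2" --pt "3 0.05 1 0 -0.2" --pt "0 0 4 0 -0.2" --pt "0 0 4 0 -0.2" --pt "0 0 1 0 -0.2" --pt "0 0 0 0 -0.2" --pt "0 0 0 0 -0.2"

```text
t: 14.95
eef_pos: [0.538, -0.3106, 0.1003]
tool_rot: [0.001, 0.951, 0.31, 0.001]
contact_force: [0.1, 0.8, -0.4]
gripper_width: 0.601
grasp_force: 0.0
```

Run:
```python
from h import *
go([.5377,-.3096,.066],36.2)
```

```text
tool yaw 36.17 shift before turn [ 0.03 -0.1   3.43] turn -0.03 | shift after turn [ 0.04 -0.09  3.43]
```

>>> drive_tool --pt "0 -0.1 1.4 0 -0.2" --pt "0 0 1.4 0 -0.2" --pt "0 0 0.6 0 -0.2" --pt "0 0 0 0 -0.2"

```text
t: 15.35
eef_pos: [0.5355, -0.3087, 0.0634]
tool_rot: [-0.001, 0.951, 0.311, -0.001]
contact_force: [-0.7, -0.6, 0.4]
gripper_width: 0.598
grasp_force: 0.0
```

>>> drive_tool --pt "0 0 0 0 0.2" --pt "0 0 0 0 0.4" --pt "0 0 0 0 0.55" --pt "0 0 0 0 0.7" --pt "0 0 0 0 1" --pt "0 0 0 0 1" --pt "0 0 0 0 1" --pt "0 0 0 0 1" --squeeze 20

```text
t: 16.15
eef_pos: [0.5364, -0.309, 0.0652]
tool_rot: [0.0, 0.951, 0.311, -0.0]
contact_force: [-1.9, 1.4, 5.8]
gripper_width: 0.159
grasp_force: 20.3
```

Run:
```python
from h import *
go([.5377,-.3096,.066],-23.8)
```

```text
tool yaw 36.19 shift before turn [ 0.07  0.12 -0.08] turn 59.99 | shift after turn [ 0.14  0.   -0.08]
```

>>> drive_tool --pt "0 0 0 6 1" --pt "0 0 0 6 1" --pt "0 0 0 6 1" --pt "0 0 0 6 1" --pt "0 0 0 6 1" --pt "0 0 0 6 1" --pt "0 0 0 6 1" --pt "0 0 0 6 1"

```text
t: 16.95
eef_pos: [0.5366, -0.3098, 0.0653]
tool_rot: [0.0, 0.994, -0.105, 0.0]
contact_force: [-1.3, -0.2, 3.4]
gripper_width: 0.16
grasp_force: 19.9
```

>>> drive_tool --pt "0 0 0 6 1" --pt "0 0 0 4 1" --pt "0 0 0 2 1" --pt "0 0 0 0 1" --pt "0 0 0 0 1"

```text
t: 17.45
eef_pos: [0.5365, -0.31, 0.0652]
tool_rot: [0.001, 0.979, -0.206, 0.0]
contact_force: [-3.4, -1.3, 6.1]
gripper_width: 0.158
grasp_force: 20.2
```

Run:
```python
from h import *
go([.5377,-.3096,.066],-23.8)
```

```text
tool yaw -23.77 shift before turn [ 0.1  -0.08 -0.08] turn 0.03 | shift after turn [ 0.1  -0.09 -0.08]
```

>>> drive_tool --pt "0 0 0 0 0.4" --pt "0 0 0 0 0.2" --pt "0 0 0 0 0" --pt "0 0 0 0 -0.2" --pt "0 0 -1 0 -0.2" --pt "0 0 -3 0 -0.2" --pt "0 0 -4 0 -0.2" --pt "-3 0 -4 0 -0.2"

```text
t: 18.25
eef_pos: [0.5114, -0.2975, 0.1869]
tool_rot: [0.0, 0.979, -0.206, 0.002]
contact_force: [0.4, 0.0, 0.7]
gripper_width: 0.597
grasp_force: 0.0
```

>>> drive_tool --pt "0 0 -1 0 -0.2" --pt "0 0 0 0 -0.2" --pt "0 0 0 0 -0.2"

```text
t: 18.55
eef_pos: [0.509, -0.2968, 0.1942]
tool_rot: [-0.0, 0.979, -0.206, -0.0]
contact_force: [0.8, 0.8, -1.1]
gripper_width: 0.6
grasp_force: 0.0
```

Run:
```python
from h import *; import pickle
c=cam('wrist'); im=imaging.read_camera('wrist').astype(np.float32); np.save('w6.npy',im); pickle.dump(c,open('c6.pkl','wb'))
cv2.imwrite('pics/w6.png',im[:,:,::-1])
for A in [(.5377,-.3096),(.5366,-.3099)]:
  for z,rr,rg in((.057,.037,(-44,0)),(.057,.039,(-44,0)),(.089,.008,(-64,16)),(.089,.012,(-64,16)),(.089,.016,(-64,16))):
    an=np.radians(np.arange(*rg,2)); P=np.c_[A[0]+rr*np.cos(an),A[1]+rr*np.sin(an),np.full(len(an),z)]
    q=proj(None,P,c).astype(np.float32); v=cv2.remap(im,q[:,0].reshape(1,-1),q[:,1].reshape(1,-1),cv2.INTER_LINEAR)[0]
    print(A,z,rr,[(int(round(np.degrees(a))),int(x.mean())) for a,x in zip(an,v)])
print(readout.get_obs()['eef_pos'],proj(None,[[.5377,-.3096,.057]],c))
```

```text
(0.5377, -0.3096) 0.057 0.037 [(-44, 252), (-42, 252), (-40, 252), (-38, 252), (-36, 252), (-34, 252), (-32, 251), (-30, 236), (-28, 224), (-26, 227), (-24, 224), (-22, 221), (-20, 205), (-18, 233), (-16, 247), (-14, 251), (-12, 252), (-10, 252), (-8, 252), (-6, 252), (-4, 252), (-2, 252)]
(0.5377, -0.3096) 0.057 0.039 [(-44, 252), (-42, 252), (-40, 252), (-38, 252), (-36, 252), (-34, 252), (-32, 251), (-30, 240), (-28, 223), (-26, 226), (-24, 224), (-22, 220), (-20, 199), (-18, 234), (-16, 251), (-14, 252), (-12, 252), (-10, 252), (-8, 252), (-6, 252), (-4, 252), (-2, 252)]
(0.5377, -0.3096) 0.089 0.008 [(-64, 78), (-62, 78), (-60, 79), (-58, 80), (-56, 82), (-54, 83), (-52, 92), (-50, 108), (-48, 124), (-46, 140), (-44, 168), (-42, 196), (-40, 224), (-38, 241), (-36, 244), (-34, 247), (-32, 247), (-30, 234), (-28, 220), (-26, 206), (-24, 175), (-22, 144), (-20, 111), (-18, 93), (-16, 87), (-14, 80), (-12, 74), (-10, 74), (-8, 73), (-6, 72), (-4, 72), (-2, 72), (0, 72), (2, 72), (4, 71), (6, 70), (8, 69), (10, 66), (12, 61), (14, 56)]
(0.5377, -0.3096) 0.089 0.012 [(-64, 69), (-62, 
[... 2341 characters left out ...]
57), (6, 49), (8, 46), (10, 43), (12, 42), (14, 42)]
(0.5366, -0.3099) 0.089 0.016 [(-64, 80), (-62, 80), (-60, 79), (-58, 78), (-56, 76), (-54, 68), (-52, 65), (-50, 71), (-48, 76), (-46, 80), (-44, 81), (-42, 81), (-40, 81), (-38, 81), (-36, 85), (-34, 107), (-32, 141), (-30, 199), (-28, 241), (-26, 248), (-24, 229), (-22, 196), (-20, 130), (-18, 91), (-16, 79), (-14, 75), (-12, 73), (-10, 73), (-8, 72), (-6, 72), (-4, 63), (-2, 50), (0, 44), (2, 41), (4, 42), (6, 42), (8, 42), (10, 42), (12, 43), (14, 47)]
[ 0.50873445 -0.2966648   0.19342638] [[255.73683704 152.50954864]][ WARN:0@0.823] global loadsave.cpp:1063 imwrite_ Unsupported depth image for selected encoder is fallbacked to CV_8U.
```

```bash
cat > tab.py <<'E'
from h import *; import pickle
for k in '56':
    c=pickle.load(open(f'c{k}.pkl','rb')); im=np.load(f'w{k}.npy').astype(np.float32)
    m=((im[:,:,2]-im[:,:,0]>60)).astype(np.uint8)
    cs,h=cv2.findContours(m,cv2.RETR_CCOMP,cv2.CHAIN_APPROX_NONE)
    holes=[x for x,hh in zip(cs,h[0]) if hh[3]>=0]; k0=max(holes,key=cv2.contourArea)[:,0]
    W=np.array([ray(None,p,.0455,c) for p in k0.astype(float)])[:,:2]
    f=least_squares(lambda p:np.hypot(W[:,0]-p[0],W[:,1]-p[1])-p[2],[.5377,-.3096,.04],loss='soft_l1',f_scale=.0005).x
    A=f[:2]; out=[]
    for rr in np.arange(.0365,.0415,.0005):
        an=np.radians(np.arange(-45,0,.5)); P=np.c_[A[0]+rr*np.cos(an),A[1]+rr*np.sin(an),np.full(len(an),.057)]
        q=proj(None,P,c).astype(np.float32); out.append(cv2.remap(im,q[:,0].reshape(1,-1),q[:,1].reshape(1,-1),cv2.INTER_LINEAR)[0].mean(1))
    v=np.mean(out[:6],0); print(k,'disc',f.round(4)); print([(float(np.degrees(a).round(1)),int(x)) for a,x in zip(an,v) if -34<np.degrees(a)<-12])
    best=[]
    for ang in np.radians(np.arange(-60,60,.5)):
        e=np.array([np.cos(ang),np.sin(ang)]);n=np.array([-e[1],e[0]])
        for off in np.arange(-.003,.0031,.0005):
            t=np.arange(.003,.018,.0005); P=np.c_[A+np.outer(t,e)+off*n,np.full(len(t),.089)]
            q=proj(None,P,c).astype(np.float32); best.append((cv2.remap(im,q[:,0].reshape(1,-1),q[:,1].reshape(1,-1),cv2.INTER_LINEAR)[0].mean(),np.degrees(ang),off))
    b=np.array(sorted(best)[-8:]); print('knob line',b.mean(0).round(4),b[-1])
E
python3 tab.py
```

```text
5 disc [ 0.536  -0.31    0.0444]
[(-33.5, 253), (-33.0, 253), (-32.5, 253), (-32.0, 253), (-31.5, 253), (-31.0, 253), (-30.5, 253), (-30.0, 252), (-29.5, 252), (-29.0, 252), (-28.5, 251), (-28.0, 249), (-27.5, 245), (-27.0, 241), (-26.5, 237), (-26.0, 233), (-25.5, 232), (-25.0, 232), (-24.5, 231), (-24.0, 231), (-23.5, 231), (-23.0, 231), (-22.5, 231), (-22.0, 231), (-21.5, 231), (-21.0, 231), (-20.5, 231), (-20.0, 230), (-19.5, 229), (-19.0, 227), (-18.5, 223), (-18.0, 214), (-17.5, 196), (-17.0, 173), (-16.5, 149), (-16.0, 134), (-15.5, 134), (-15.0, 144), (-14.5, 167), (-14.0, 195), (-13.5, 218), (-13.0, 236), (-12.5, 244), (-12.0, 247)]
knob line [ 2.104853e+02  3.450000e+01 -2.000000e-04] [211.20431519  33.5          0.        ]
6 disc [ 0.5361 -0.3104  0.0444]
[(-33.5, 252), (-33.0, 252), (-32.5, 252), (-32.0, 252), (-31.5, 251), (-31.0, 251), (-30.5, 251), (-30.0, 251), (-29.5, 249), (-29.0, 246), (-28.5, 243), (-28.0, 238), (-27.5, 232), (-27.0, 227), (-26.5, 224), (-26.0, 224), (-25.5, 224), (-25.0, 225), (-24.5, 226), (-24.0, 226), (-23.5, 226), (-23.0, 226), (-22.5, 225), (-22.0, 224), (-21.5, 224), (-21.0, 223), (-20.5, 222), (-20.0, 221), (-19.5, 221), (-19.0, 218), (-18.5, 212), (-18.0, 205), (-17.5, 205), (-17.0, 215), (-16.5, 225), (-16.0, 232), (-15.5, 238), (-15.0, 243), (-14.5, 247), (-14.0, 249), (-13.5, 250), (-13.0, 251), (-12.5, 251), (-12.0, 251)]
knob line [234.5332 -23.75     0.    ] [236.03105164 -23.5          0.        ]
```

In this picture the knob is at about −23.6° and the tab at about −23.4°. Against the earlier picture the tab agrees within the measuring error of about 1°, so the ring shows no clear movement. The gripper is clear of everything, so I'm handing in.

```bash
python3 -c "
from h import *
print(hand_in())"
```

```text
the job is handed in; nothing more can be done
None
```

I clamped the housing flat and centred with its port on the pad, turned the knob to within about 1° of the tab with no clear ring movement, and handed the job in at about 19 s; no verdict came back.

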